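# Roll a slab former home against its fence and chock it

## Task

Get the paper-sleeved wooden former ready for wrapping: push its side with the fingertips to roll it along the board, without lifting it, until it bears squarely on the cork facing of the fence under a light steady push, then let go of it. Then fetch the dark wooden chock, set it on the board on the side away from the fence and press its thin edge in under the middle of the former until the former is held tight between chock and cork. The fence is only clamped by hand, so do not shift it, and leave the other things alone.

Things in the scene. Friction and masses are not known exactly. Their poses are not given: they have to be found in the camera images.
- board: plywood wrapping board lying fixed on the table, 420 x 250 x 18 mm. Origin: centre of its underside; its top is 18 mm above. Its +x axis is the way the former has to roll, towards the fence; +z up.
- fence: brown wooden cross bar, 24 x 246 x 52 mm, standing across the board near its +x end, a black clamp knob behind each end. Origin: middle of the foot of its front face, on the board's top; axes as the board's. It may stand anywhere in a 50 mm range along the board and slips when pushed with more than about 7 N.
- former: turned wooden cylinder in a paper sleeve, diameter 90 mm, length 150 mm, about 0.8 kg, lying on the board. Origin: on its axis at mid-length (45 mm above the board's top); its x axis is the cylinder's axis, its y and z axes turn with it as it rolls. It can start up to 7 degrees out of square. It runs on a few mm when pushed and let go.
- chock: dark wooden wedge, 0.16 kg, lying flat on the table beside the board on the robot's side. Origin: on its underside, mid-width of its thin front edge (2 mm high); x points forward out of that edge, z up. From there its face rises at 35 degrees over 46 mm to 34 mm height; head 64 mm wide, ending 60 mm behind the origin, then a tail 34 mm wide, 28 mm high, ending 137 mm behind the origin.
- chock_grip (a point): middle of the chock's tail, 93 mm behind the chock's origin, 14 mm above its underside: grip it here across its 34 mm width. When its face just touches the former, both on the board, the chock's origin is about 17 mm short of the point below the former's axis. More than half of a push on the chock is lost in friction: about 12 N wedges it tight.
- slip_pot: white pot, 72 mm across, 75 mm high, behind the board's -x end: a bystander. Origin: centre of its underside
- scraper: steel scraper with a wooden handle, 178 x 70 x 19 mm, beyond the fence end of the board: a bystander. Origin: centre of its underside
- rib0: pale wooden kidney-shaped rib, 64 x 103 x 8 mm, near the board's other end (-x): a bystander. Origin: centre of its underside
- fence_front (a point): point on the bar's front face, 29 mm above the board. In front of it (towards -x) hangs a cork-lined facing strip, 190 mm wide, from 6 to 52 mm above the board, on two adjusting screws. Its cork surface stands 10 to 36 mm in front of this point; how far is not measured. It does not yield on its screws.

How it is judged:
On the way, in this order (a step that is already met when the one before it is completed fails the run):
1. the former has been rolled along the board to the fence and bears squarely on its cork facing (more than 1.5 N, within 0.04 rad of parallel), the chock still away from it (contact force between former and fence above 1.5 N and angle between the x axis of former and the y axis of fence, either way round below 0.04 rad and horizontal distance between chock and former above 0.06 m), for 0.2 s.
2. the chock is pressed in under the former so that the former bears on the cork with more than 2 N (contact force between former and fence above 2 N and contact force between chock and former above 2 N), for 0.2 s.
At the end, for the whole second after the job is handed in: The former lies square to the fence (within 0.04 rad) on the board, held between cork and chock, touching both with more than 0.5 N; the chock lies flat on the board, its thin edge within 35 mm of the former's middle; all is at rest; the fence is within 1.5 mm of where it stood (contact force between former and fence above 0.5 N and contact force between chock and former above 0.5 N and angle between the x axis of former and the y axis of fence, either way round below 0.04 rad and distance of fence from where it was at the start of the episode below 0.0015 m and z of former in the frame of board below 0.067 m and x of chock in the frame of former between -0.035 and 0.035 m and angle between chock's own z axis and vertical below 0.06 rad and z of chock in the frame of board between 0.015 and 0.021 m and linear speed of each of former, chock below 0.01 m/s).
It fails at once if the fence is shifted by more than 1.5 mm (distance of fence from where it was at the start of the episode above 0.0015 m).
It fails at once if the former is lifted more than 12 mm off the board or comes off it (z of former in the frame of board above 0.075 m or z of former in the frame of board below 0.05 m).
It fails at once if a bystander (white pot, scraper or rib) is moved by more than 15 mm (distance of any of slip_pot, scraper, rib0 from where it was at the start of the episode above 0.015 m).
It also fails if it takes over 72 s, if anything falls off the work surface, if the arm or the gripper's body presses on something with over 40 N, if the wrist force passes 120 N, or if a joint passes its speed limit or range.

## Robot

A 6-joint arm with a two-finger parallel gripper is mounted at the origin on a cart in front of the work surface, level with it; the furniture and walls round the work are solid. World frame = base frame: x ahead of the robot, y to its left, z up, the work surface at z = 0. Lengths are in m, angles in rad, forces in N, time in s.
With the tool pointing down it reaches from about 0.275 to 0.725 m from the base axis. Payload 5.6 kg.
Tool frame: the origin (TCP) lies on the mounting face of the last link; the fingertips stand 173 mm ahead of it and the grasp point (between the pads) lies 155 mm ahead of it; z points along the fingers, y is the direction in which the jaws open and shut (so a half turn about z gives the same grasp; the last joint's range is limited). The gripper opens to 85 mm and grips with 20 to 120 N. Pads are 22 mm wide; open, the fingers measure 114 mm over their backs; the gripper's body (76 mm by 85 mm) begins 54 mm behind the grasp point. The pads swing forward as they close: fully open they stand 13 mm farther back than shut.
Start: joints at [1.562, 0.255, 0.108, 0, -1.424, -0.285], TCP at [0.159, 0.526, 0.405] pointing down, gripper open.
Joint ranges: [-2.95, 2.95], [-1.21, 1.97], [-1.09, 1.5], [-2.87, 1.71], [-2.94, -0.07], [-3.05, 3.05]. Speed limits (rad/s): [2.57, 2.57, 3.14, 3.14, 3.14, 3.14].

## Interface

Orientations are given as a rotation vector (axis times angle).
In Python, from plant import ctrl gives the robot as it stands. Calls block until the motion is done:
- ctrl.move_pose(position, orientation): joint-space move of the TCP to a pose.
- ctrl.servo_line(position, v=0.15, frame=None): straight line of the TCP; frame=None keeps the orientation; v is the mean speed in m/s.
- ctrl.movej(angles): joint-space move.
- ctrl.let_go() and ctrl.grasp(squeeze=None): open the fingers fully, or close them until they stop; squeeze is the grip in N (None keeps the last).
- ctrl.sleep(seconds).
- ctrl.solve_ik(position, orientation): joint angles nearest the present ones, or None.
- ctrl.observe(): the state.
- ctrl.snapshot(name): name is "scene" or "top" or "wrist"; returns a dict with "pixels" (480x640x3 uint8, red, green, blue), "K" (3x3 intrinsics, pixels), "rvec" (rotation vector, rad) and "tvec" (3), from world to camera coordinates, as OpenCV has them. Camera axes: x right, y down, z forward; pixel columns grow to the right and rows downward; lengths in m; the calibration is good to about 2 mm. The wrist camera is an equidistant fisheye: a pixel r from the principal point sees the ray r / f radians off the axis. A picture is of the moment at which its call begins. There is no depth.
A pose or a line that the arm cannot do raises ctrl.Unreachable and nothing moves.
- ctrl.hand_in(): hands the job in, once; it reports no verdict.
Trained networks look in a picture, given as the dict that the camera call returned (one of the last four; its "shot" number tells which), for a name from the list of things; names that differ only in an ending like _2 or _b are one class to them, and where a whole thing is asked for, a point or a joint stands for the part that bears it (a point fixed in the world has none). Each returns a list of dicts, best first, with "p" (0 to 1); they miss things now and then, are a little off and sometimes report something else, mostly with a low value. They report only what shows in the picture. A call takes as long as a camera call.
- ctrl.recognise(picture, name): "extent" ([left, top, right, bottom] in pixels, round what is visible of it).
- ctrl.masks_of(picture, name): "mask" (480x640 bool, what is visible of it) and "extent" ([left, top, right, bottom] in pixels, round what is visible of it).
- ctrl.place_of(picture, name): "position" ([column, row] in pixels: a listed point, or the origin of a listed thing).
The state is a dict: "clock": time; "joints": joint angles; "qvel": joint speeds; "tau": joint torques, N m; "tool_pos": TCP position; "orientation": TCP orientation; "force": force on the tool from outside, world axes, zero at the start; "wrist_torque": the same for the moment, N m; "finger_gap": finger opening in m.
Only numpy, scipy, OpenCV 4.12 (cv2) and the standard library are available. Lean on these libraries where they do the work, as an engineer would, in place of code of your own. Each camera call takes 0.05 s, during which the arm holds its last target. There are 200 camera calls.

## Working session

There is one attempt and no reset: what is moved stays moved. The work goes in short steps, each a Python script; the robot and the scene stay as the last script left them, time stands still between calls to the robot, and variables do not carry over. Pictures are saved under pics/ and viewed, about 8 in all and at most 12, crops included, and the job is handed in when it is done.

```bash
ls; mkdir -p pics
cat > h.py <<'E'
import numpy as np, cv2
from plant import ctrl
from scipy.spatial.transform import Rotation as R
def ray(s,px):
    K=np.array(s["K"]);Rm=R.from_rotvec(np.ravel(s["rvec"])).as_matrix();t=np.ravel(s["tvec"])
    d=np.linalg.inv(K)@[px[0],px[1],1]
    return -Rm.T@t, Rm.T@d
def onz(s,px,z):
    c,d=ray(s,px); return c+d*(z-c[2])/d[2]
def proj(s,P):
    return cv2.projectPoints(np.array(P,float).reshape(-1,3),np.ravel(s["rvec"]),np.ravel(s["tvec"]),np.array(s["K"]),None)[0].reshape(-1,2)
def save(s,n): cv2.imwrite(f"pics/{n}.png",s["pixels"][:,:,::-1])
E
python3 - <<'E'
from h import *
zz=dict(board=0,fence=.018,former=.063,chock=0,chock_grip=.014,slip_pot=0,scraper=0,rib0=0,fence_front=.047)
for cam in("top","scene"):
    s=ctrl.snapshot(cam);save(s,cam)
    print(cam,ray(s,(320,240)))
    for n,z in zz.items():
        for r in ctrl.place_of(s,n)[:2]: print(n,np.round(r["p"],2),np.round(r["position"],1),onz(s,r["position"],z).round(4))
o=ctrl.observe();print(o)
E
```

```text
pics
top (array([ 0.40129861, -0.28091114,  0.9534196 ]), array([ 0.16737845,  0.0293011 , -0.98566503]))
board 0.74 [324.1 247.6] [ 0.5468 -0.2615  0.    ]
board 0.52 [227.4 157.5] [ 0.7478 -0.0451  0.    ]
fence 0.94 [403.9 251.5] [ 0.5368 -0.4281  0.018 ]
former 0.89 [280.3 244.6] [ 0.5428 -0.1753  0.063 ]
chock 0.69 [350.4 340.6] [ 0.3541 -0.3171  0.    ]
chock_grip 0.88 [303.6 341.7] [ 0.3519 -0.2219  0.014 ]
slip_pot 0.81 [225. 158.] [ 0.7466 -0.0399  0.    ]
scraper 0.33 [406.4 247.5] [ 0.548  -0.4365  0.    ]
rib0 0.69 [192.5 256.8] [0.5255 0.019  0.    ]
rib0 0.28 [409.2 251.1] [ 0.5403 -0.4422  0.    ]
fence_front 0.75 [408.9 250.9] [ 0.5338 -0.4337  0.047 ]
scene (array([ 0.11878397, -0.9053405 ,  0.58900314]), array([ 0.48558821,  0.67594247, -0.55439751]))
board 0.85 [309.  267.3] [ 0.5509 -0.2634  0.    ]
fence 0.75 [356.9 307.1] [ 0.5435 -0.4397  0.018 ]
former 0.85 [286.  226.4] [ 0.5473 -0.1746  0.063 ]
chock 0.82 [237.9 314.7] [ 0.3528 -0.3115  0.    ]
chock_grip 0.87 [215.5 282.3] [ 0.352  -0.2124  0.014 ]
slip_pot 0.85 [320.8 202.9] [ 0.7448 -0.0348  0.    ]
scraper 0.55 [343.2 377.6] [ 0.4295 -0.5451  0.    ]
rib0 0.85 [244.1 219.8] [0.5249 0.0018 0.    ]
fence_front 0.74 [356.3 293.5] [ 0.545  -0.4333  0.047 ]
{'clock': 1.0, 'joints': array([ 1.56161060e+00,  2.55097755e-01,  1.08204621e-01,  1.18009150e-05,
       -1.42392337e+00, -2.84608404e-01]), 'qvel': array([ 0.00061415,  0.00130614,  0.00096373, -0.00167043,  0.00048127,
       -0.0017892 ]), 'tau': array([ 5.80117630e-04, -3.86408365e+01,  2.38066131e+01,  5.36806896e+00,
       -6.14828696e-04,  2.32235692e-06]), 'tool_pos': array([0.15924452, 0.52643297, 0.40468797]), 'orientation': array([ 3.10773995e+00, -4.59827431e-01,  2.25144034e-05]), 'force': array([ 0.30595664,  0.71406006, -0.34740706]), 'wrist_torque': array([ 0.00948637, -0.03187133, -0.0077625 ]), 'finger_gap': 0.08529336646137956}
```

View pics/top.png

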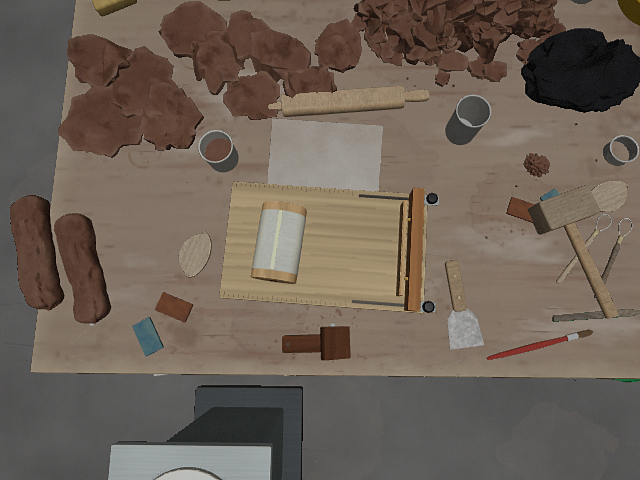

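View pics/scene.png

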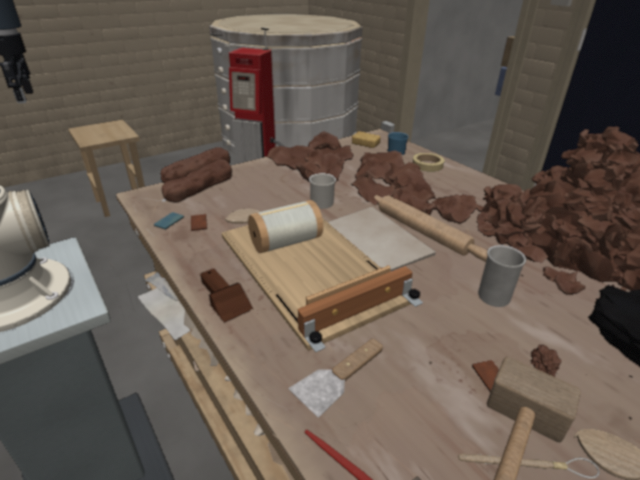

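The top view shows the board with corners near (233,183), (427,195), (424,313) and (221,299). The former is at (280,243), slightly skewed. The cork strip is at column ~402, the fence bar at ~411-424, and the chock at (283-350, 326-360) points towards the fence end. Next I'll get angles from masks.

Run:
```python
from h import *
s=ctrl.snapshot("top")
im=cv2.cvtColor(s["pixels"],cv2.COLOR_RGB2BGR)
for n,z in dict(former=.085,fence=.070,chock=.03,board=.018).items():
    m=ctrl.masks_of(s,n)
    if not m: print(n,None);continue
    k=m[0]["mask"].astype(np.uint8)
    c=max(cv2.findContours(k,0,2)[0],key=cv2.contourArea)
    b=cv2.boxPoints(cv2.minAreaRect(c)); w=np.array([onz(s,p,z) for p in b])
    print(n,m[0]["p"],b.round(0).tolist(),w[:,:2].round(4).tolist())
    for i in (0,1):
        d=w[i+1]-w[i]; print("  len",np.hypot(*d[:2]).round(4),"ang from -y deg",np.degrees(np.arctan2(d[0],-d[1])).round(2))
    cv2.drawContours(im,[b.astype(int)],0,(255,0,255),1)
cv2.imwrite("pics/c.png",cv2.resize(im[170:370,205:445],None,fx=3.3,fy=3,interpolation=cv2.INTER_CUBIC))
```

```text
former 0.83 [[250.0, 278.0], [262.0, 198.0], [308.0, 205.0], [295.0, 285.0]] [[0.4744, -0.1206], [0.6327, -0.1396], [0.6184, -0.23], [0.4612, -0.2082]]
  len 0.1594 ang from -y deg 83.16
  len 0.0915 ang from -y deg -8.97
fence None
chock 0.69 [[282.0, 327.0], [350.0, 327.0], [350.0, 359.0], [282.0, 359.0]] [[0.381, -0.1791], [0.3821, -0.3152], [0.3202, -0.3151], [0.3191, -0.1807]]
  len 0.1361 ang from -y deg 0.45
  len 0.0619 ang from -y deg -90.11
board 0.78 [[219.0, 305.0], [224.0, 180.0], [439.0, 188.0], [434.0, 313.0]] [[0.424, -0.048], [0.6909, -0.0444], [0.6749, -0.5052], [0.4113, -0.486]]
  len 0.267 ang from -y deg 90.77
  len 0.461 ang from -y deg -1.99
```

View pics/c.png

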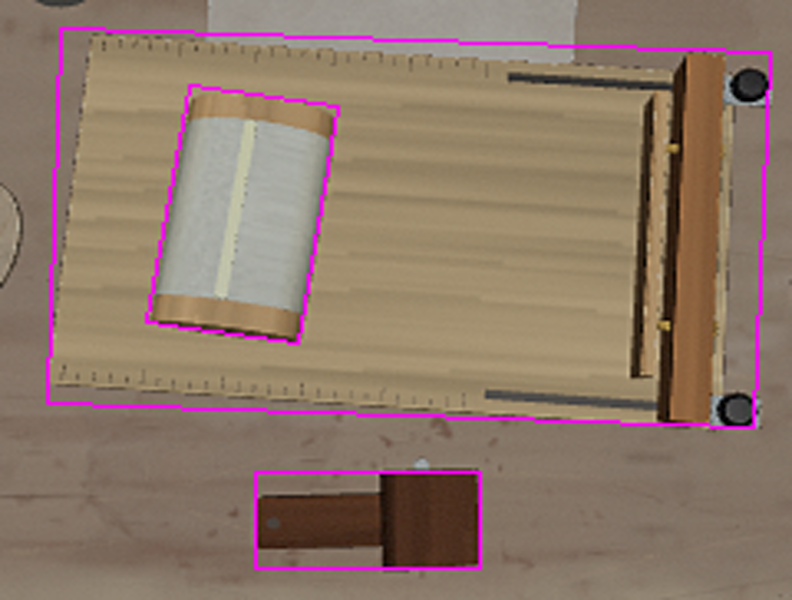

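Run:
```python
from h import *
s=ctrl.snapshot("top")
f=lambda u,v:(205+u/3.3,170+v/3)
L={"top":((92,37),(680,72),.018),"bot":((57,385),(660,422),.018),"left":((92,37),(57,385),.018),"fencetop":((687,58),(660,420),.070),"corkbot":((643,97),(632,378),.024),"corktop":((655,97),(644,378),.07),
"chocktailT":((257,495),(381,493),.028),"chocktailB":((257,549),(381,547),.028)}
for n,(a,b,z) in L.items():
    A=onz(s,f(*a),z);B=onz(s,f(*b),z);d=B-A
    print(n,A.round(4),B.round(4),"ang from -y:",np.degrees(np.arctan2(d[0],-d[1])).round(2))
```

```text
top [ 0.6852 -0.0641  0.018 ] [ 0.6606 -0.4463  0.018 ] ang from -y: -3.68
bot [ 0.4375 -0.0534  0.018 ] [ 0.4153 -0.4275  0.018 ] ang from -y: -3.41
left [ 0.6852 -0.0641  0.018 ] [ 0.4375 -0.0534  0.018 ] ang from -y: -92.47
fencetop [ 0.6559 -0.4416  0.07  ] [ 0.4157 -0.4194  0.07  ] ang from -y: -95.28
corkbot [ 0.6407 -0.4211  0.024 ] [ 0.4444 -0.4101  0.024 ] ang from -y: -93.22
corktop [ 0.6288 -0.4215  0.07  ] [ 0.4424 -0.4107  0.07  ] ang from -y: -93.31
chocktailT [ 0.3653 -0.1811  0.028 ] [ 0.3672 -0.2562  0.028 ] ang from -y: 1.45
chocktailB [ 0.3304 -0.1819  0.028 ] [ 0.3323 -0.2566  0.028 ] ang from -y: 1.47
```

```bash
cat >> h.py <<'E'
yaw=np.radians(-3.5)
bx=np.array([np.sin(yaw),-np.cos(yaw),0]); by=np.cross([0,0,1],bx)
C=np.array([.545,-.175,0])
def ori(sgn=1,dyaw=0):
    y=sgn*R.from_rotvec([0,0,dyaw]).apply(by); z=np.array([0,0,-1.]); x=np.cross(y,z)
    return R.from_matrix(np.c_[x,y,z]).as_rotvec()
def P(s,z,l=0): return C+bx*s+by*l+[0,0,z]
def force(n=6):
    F=[]
    for _ in range(n): F.append(ctrl.observe()["force"]);ctrl.sleep(.02)
    return np.mean(F,0)
E
python3 - <<'E'
from h import *
for g in (1,-1):
    print(g,ctrl.solve_ik(P(-.09,.3),ori(g)),ctrl.solve_ik(P(.15,.21),ori(g)),ctrl.solve_ik(np.array([.35,-.217,.2]),ori(g,.08)))
q=[ctrl.solve_ik(P(-.09,.3),ori(g)) for g in (1,-1)]
g=1 if q[1] is None or (q[0] is not None and abs(q[0][5])<abs(q[1][5])) else -1
ctrl.move_pose(P(-.09,.3),ori(g))
ctrl.servo_line(P(-.09,.213),v=.15)
o=ctrl.observe();print(g,o["clock"],o["tool_pos"],P(-.09,.213),force())
s=ctrl.snapshot("scene");save(s,"s2")
E
```

```text
1 [ 0.12736067  0.32229949 -0.07042501  0.         -1.17807183  2.95314546] [-2.95827069e-01  5.23269943e-01 -6.89037039e-04  0.00000000e+00
 -1.04683735e+00 -2.90685211e+00] [-1.70676078e-01  1.69909612e-01 -5.78390632e-01 -4.44089210e-16
 -8.22496083e-01 -2.95200310e+00]
-1 [ 0.12736067  0.32229949 -0.07042501  0.         -1.17807183 -0.18844719] [-2.95827069e-01  5.23269943e-01 -6.89037039e-04  4.44089210e-16
 -1.04683735e+00  2.34740545e-01] [-0.17067608  0.16990961 -0.57839063  0.         -0.82249608  0.18958955]
-1 4.625 [ 0.55101355 -0.08501245  0.21387391] [ 0.55049437 -0.08516787  0.213     ] [0.19734155 0.29692392 0.15468748]
```

View pics/s2.png

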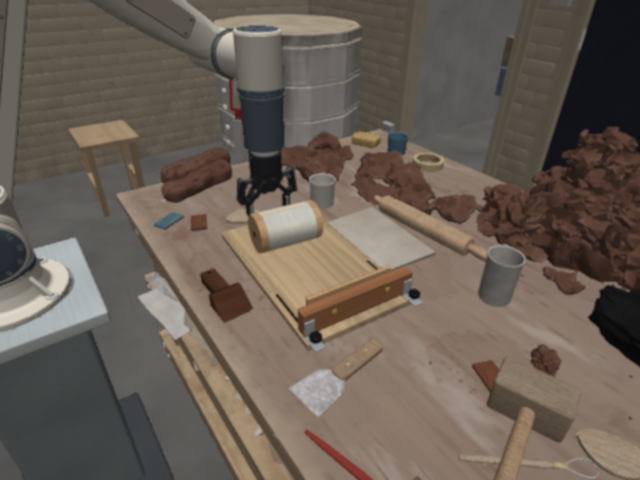

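The gripper hangs just behind the former, around (267,185), with its jaws spread along the former's axis. Now I'll push.

Run:
```python
from h import *
for s in(-.06,-.05): ctrl.servo_line(P(s,.213),v=.04)
print(force()@bx)
ctrl.servo_line(P(.105,.213),v=.05)
ctrl.sleep(.5)
o=ctrl.observe();print(o["clock"],o["tool_pos"],force()@bx, force())
s=ctrl.snapshot("top");save(s,"t3")
```

```text
0.036474101158685594
9.925 [ 0.53858839 -0.27980198  0.21300164] -0.294882426276321 [-0.11432199  0.04366826 -0.0406625 ]
```

View pics/t3.png

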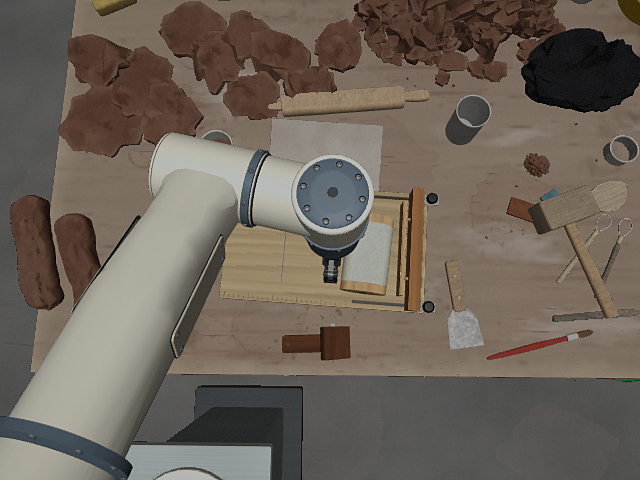

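The former's front edge is at column ~392, about 10 px short of the cork, and it looks nearly square. Now I'll creep in, watching the force.

Run:
```python
from h import *
b=force(10)@bx; s=.105; log=[]
while s<.185:
    f=-(force(4)@bx-b)
    if f>.8: log.append((round(s,4),round(f,2)))
    if f>3.6: break
    s+=.0015 if f<.8 else .0004
    ctrl.servo_line(P(s,.213),v=.015)
f=[]
for _ in range(4): ctrl.sleep(.2); f.append(round(-(force(4)@bx-b),2))
print(log,f,s,ctrl.observe()["clock"],ctrl.observe()["tool_pos"])
sn=ctrl.snapshot("top");im=cv2.resize(sn["pixels"][170:320,300:450,::-1],None,fx=4,fy=4,interpolation=cv2.INTER_CUBIC);cv2.imwrite("pics/t4.png",im)
```

```text
[(0.132, np.float64(0.96)), (0.1324, np.float64(2.29)), (0.1328, np.float64(4.72))] [np.float64(4.18), np.float64(4.54), np.float64(4.05), np.float64(4.11)] 0.13280000000000003 17.8083 [ 0.5368496  -0.30755387  0.21294093]
```

View pics/t4.png

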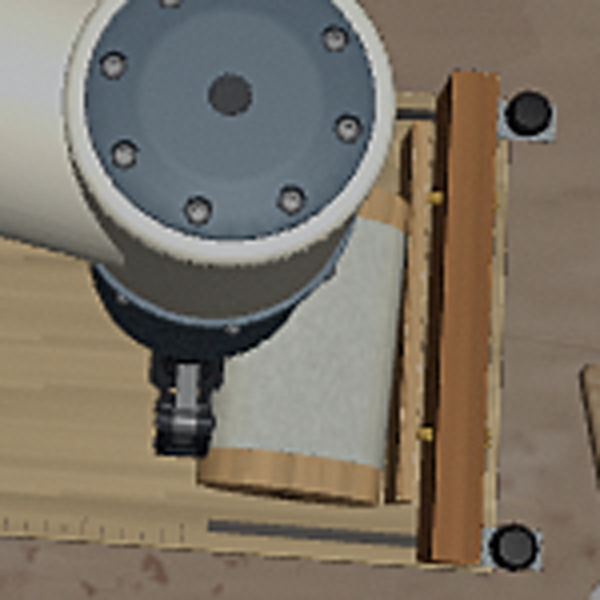

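Run:
```python
from h import *
o=ctrl.observe();print(o["wrist_torque"],force(10))
sn=ctrl.snapshot("top");im=cv2.resize(sn["pixels"][190:305,380:425,::-1],None,fx=10,fy=5,interpolation=cv2.INTER_CUBIC);cv2.imwrite("pics/t5.png",im)
```

```text
[ 1.40495405  0.57357048 -0.25331071] [-1.25792519  4.14989389  2.35061695]
```

View pics/t5.png

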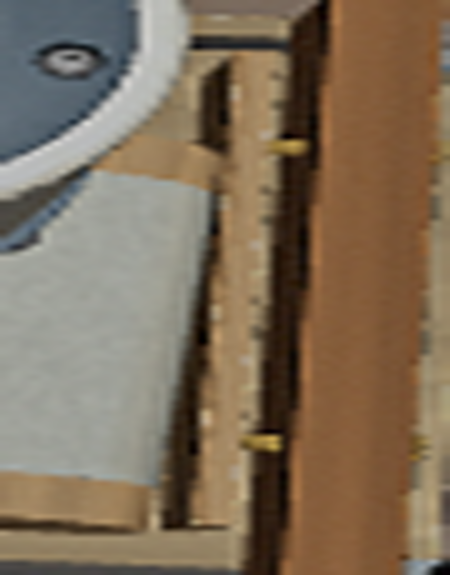

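The zoom shows the former touching at its far end only, near (215,150) in the crop. A gap opens to about 5 px at the near end, so it is ~0.06 rad out of square. The wrist torque agrees: only the near finger is pushing. I'll back off, shift towards the near end and push there, raising the fingers as I push so that friction helps it roll.

```bash
cat >> h.py <<'E'
def look():
    s=ctrl.snapshot("top")
    im=cv2.resize(s["pixels"][190:305,380:425,::-1],None,fx=10,fy=5,interpolation=cv2.INTER_CUBIC);return s,im
def state(b):
    F=[];M=[]
    for _ in range(5):
        o=ctrl.observe();F.append(o["force"]);M.append(o["wrist_torque"]);ctrl.sleep(.02)
    F=np.mean(F,0);M=np.mean(M,0)
    return -(F@bx-b), F[2], M[2]
E
python3 - <<'E'
from h import *
ctrl.servo_line(P(.120,.213),v=.05)
ctrl.servo_line(P(.120,.208,-.014),v=.05)
ctrl.sleep(.2);b=force(10)@bx; s=.129;z=.208;log=[]
ctrl.servo_line(P(s,z,-.014),v=.03)
while s<.150:
    f,fz,m=state(b); log.append((round(s,4),round(z,4),round(f,1),round(fz,1),round(m,2)))
    if f>5.3 and z>=.2155: break
    if f<5: s+=.001 if f<1 else .0005
    if f>1 and z<.216: z+=.0007
    ctrl.servo_line(P(s,z,-.014),v=.015)
    if ctrl.observe()["clock"]>32: break
for l in log: print(*l)
print(ctrl.observe()["clock"])
sn,im=look();cv2.imwrite("pics/t6.png",im)
E
```

```text
0.129 0.208 -0.0 0.1 -0.01
0.13 0.208 0.2 0.1 -0.02
0.131 0.208 -0.3 0.0 -0.02
0.132 0.208 1.0 0.7 -0.04
0.133 0.208 2.9 1.6 -0.16
0.1335 0.2087 1.6 0.4 -0.1
0.134 0.2094 0.8 -0.4 -0.08
0.135 0.2094 2.3 1.3 -0.09
0.1355 0.2101 1.0 -0.1 -0.09
0.1365 0.2101 2.1 1.4 -0.12
0.137 0.2108 1.6 0.0 -0.04
0.1375 0.2115 0.5 -0.1 -0.03
0.1385 0.2115 3.2 1.7 -0.17
0.139 0.2122 4.8 -1.2 -0.25
0.1395 0.2129 5.7 -1.9 -0.26
0.1395 0.2136 6.0 -1.8 -0.29
0.1395 0.2143 6.1 -2.2 -0.26
0.1395 0.215 5.7 -2.2 -0.26
0.1395 0.2157 5.9 -2.5 -0.26
25.8333
```

View pics/t6.png

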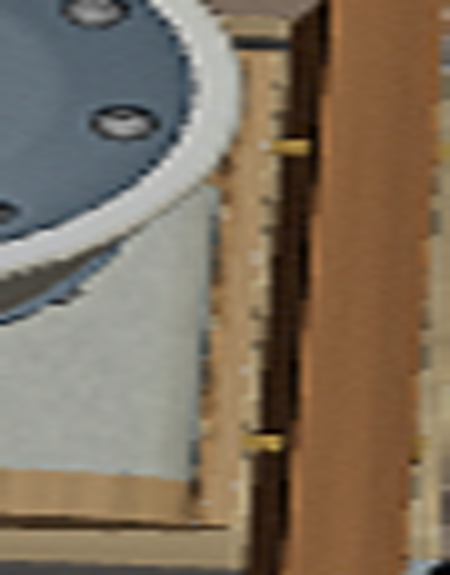

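The former now lies parallel to the cork: its edge runs 212→195 in the crop against the strip's 218→203. The push held 5.9 N and the bar hasn't moved. Next I back off and fetch the chock.

Run:
```python
from h import *
ctrl.servo_line(P(.125,.2157,-.014),v=.04)
ctrl.servo_line(P(.10,.30,-.014),v=.2)
dy=np.radians(4.7); G=np.array([.351,-.217,0])
ctrl.move_pose(G+[0,0,.26],ori(-1,dy))
s=ctrl.snapshot("top");save(s,"t7")
m=ctrl.masks_of(s,"former")[0];b=cv2.boxPoints(cv2.minAreaRect(max(cv2.findContours(m["mask"].astype(np.uint8),0,2)[0],key=cv2.contourArea)))
w=np.array([onz(s,p,.07)[:2] for p in b]);print(m["p"],w.round(4).tolist(),w.mean(0))
for n,z in(("former",.063),("fence",.018)):
    for r in ctrl.place_of(s,n)[:1]: print(n,r["p"],onz(s,r["position"],z))
w_=ctrl.snapshot("wrist");save(w_,"w7")
print([(r["p"],r["position"]) for r in ctrl.place_of(w_,"chock_grip")[:1]+ctrl.place_of(w_,"chock")[:1]],w_["K"],w_["rvec"],w_["tvec"])
print(ctrl.observe()["clock"],ctrl.observe()["tool_pos"])
```

```text
0.97 [[0.4455, -0.3181], [0.6067, -0.3259], [0.6028, -0.4181], [0.4421, -0.4073]] [ 0.52428028 -0.36733963]
former 0.9 [ 0.5223618  -0.37127096  0.063     ]
fence 0.88 [ 0.53737104 -0.42607924  0.018     ]
[(0.98, [320.5, 249.8]), (0.88, [322.2, 96.8])] [[371.64829954   0.         318.30171002]
 [  0.         371.64829954 242.91622107]
 [  0.           0.           1.        ]] [-0.03157908  3.10095479  0.48880201] [0.34684306 0.21836583 0.31163525]
28.1083 [ 0.35147803 -0.21711331  0.25986627]
```

View pics/w7.png

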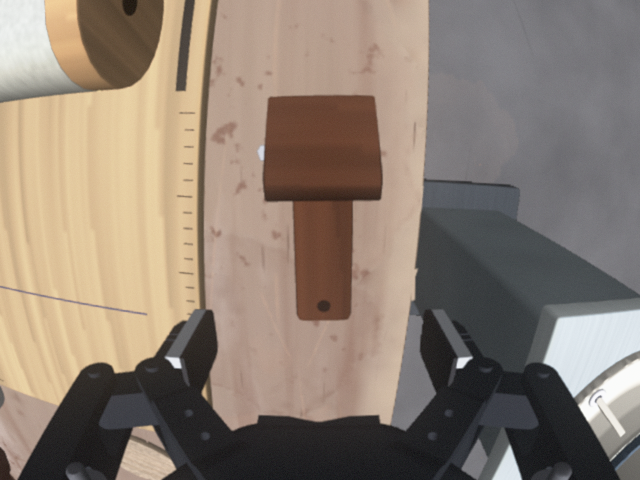

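View pics/t7.png

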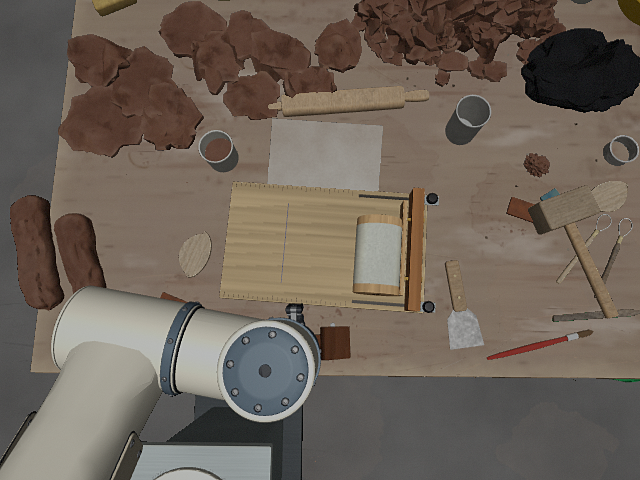

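The former stayed square against the cork, with its centre at about (0.523, -0.368). In the wrist view the chock's tail is between the open fingers, axis at column ~323, with its head towards the top. I'll refine from this picture's calibration and grasp.

Run:
```python
from h import *
s=ctrl.snapshot("wrist")
K=np.array(s["K"]);Rm=R.from_rotvec(np.ravel(s["rvec"])).as_matrix();t=np.ravel(s["tvec"])
def fz(px,z):
    d=np.array([(px[0]-K[0,2])/K[0,0],(px[1]-K[1,2])/K[1,1]]);r=np.hypot(*d)
    v=Rm.T@np.r_[np.sin(r)*d/r,np.cos(r)];c=-Rm.T@t
    return c+v*(z-c[2])/v[2]
o=fz(ctrl.place_of(s,"chock")[0]["position"],0);g=fz(ctrl.place_of(s,"chock_grip")[0]["position"],.014)
d=(o-g)[:2];a=np.arctan2(d[0],-d[1]);print(o,g,np.hypot(*d),np.degrees(a))
a=np.clip(a,np.radians(0),np.radians(2.5));dy=a-yaw
u=np.array([np.sin(a),-np.cos(a),0])
G=np.r_[(g+o-u*.093)[:2]/2,0];print(G)
# keep a reference: mean grip estimate
ctrl.servo_line(G+[0,0,.21],v=.15,frame=ori(-1,dy))
ctrl.servo_line(G+[0,0,.173],v=.08)
b=force(5);ctrl.grasp(60)
print(ctrl.observe()["finger_gap"],force(5)-b)
ctrl.servo_line(G+[0,0,.25],v=.15)
print(ctrl.observe()["finger_gap"],ctrl.observe()["clock"])
F0=np.array([.5235,-.3685,0])
ctrl.move_pose(F0-bx*(.110+.025)+[0,0,.25],ori(-1))
ctrl.servo_line(F0-bx*(.110+.025)+[0,0,.194],v=.1)
s=ctrl.snapshot("scene");save(s,"s8")
o=ctrl.observe();print(o["clock"],o["tool_pos"],force())
```

```text
Traceback (most recent call last):
IndexError: list index out of range
```

Run:
```python
from h import *
s=ctrl.snapshot("wrist")
K=np.array(s["K"]);Rm=R.from_rotvec(np.ravel(s["rvec"])).as_matrix();t=np.ravel(s["tvec"])
def fz(px,z):
    d=np.array([(px[0]-K[0,2])/K[0,0],(px[1]-K[1,2])/K[1,1]]);r=np.hypot(*d)
    v=Rm.T@np.r_[np.sin(r)*d/r,np.cos(r)];c=-Rm.T@t
    return c+v*(z-c[2])/v[2]
o=fz([322.2,96.8],0);g=fz([320.5,249.8],.014)
d=(o-g)[:2];a=np.arctan2(d[0],-d[1]);print(o,g,np.hypot(*d),np.degrees(a))
a=np.clip(a,np.radians(0),np.radians(2.5));dy=a-yaw
u=np.array([np.sin(a),-np.cos(a),0])
G=np.r_[(g+o-u*.093)[:2]/2,0];print(G)
ctrl.servo_line(G+[0,0,.21],v=.15,frame=ori(-1,dy))
ctrl.servo_line(G+[0,0,.173],v=.08)
b=force(5);ctrl.grasp(60)
print(ctrl.observe()["finger_gap"],force(5)-b)
ctrl.servo_line(G+[0,0,.25],v=.15)
print(ctrl.observe()["finger_gap"],ctrl.observe()["clock"])
F0=np.array([.5235,-.3685,0])
ctrl.move_pose(F0-bx*(.110+.025)+[0,0,.25],ori(-1))
ctrl.servo_line(F0-bx*(.110+.025)+[0,0,.194],v=.1)
s=ctrl.snapshot("scene");save(s,"s8")
o=ctrl.observe();print(o["clock"],o["tool_pos"],force())
```

```text
[ 0.3502439  -0.31490436  0.        ] [ 0.34935361 -0.22220837  0.014     ] 0.09270026826760785 0.5502762386119417
[ 0.34935217 -0.22205851  0.        ]
0.03310502965088095 [0.2308227  0.86827075 5.75623909]
0.033068573747496846 30.7583
32.275 [ 0.53229173 -0.23488802  0.19424082] [-1.07766039 -4.44073742  5.0368023 ]
```

View pics/s8.png

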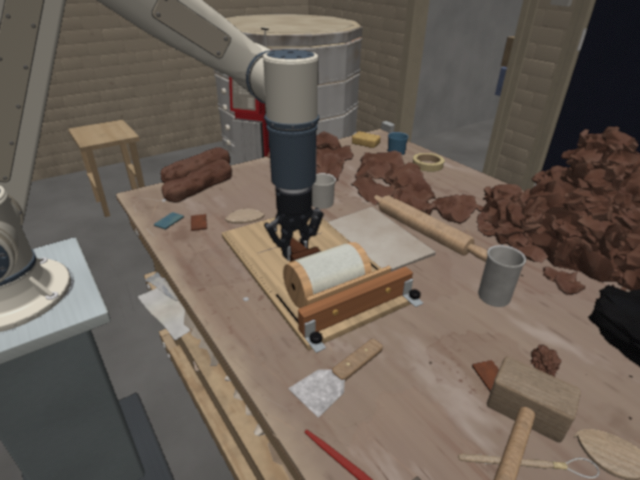

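The chock is gripped, held just behind the former at about (305,250) and roughly level. The force reading is odd, so I'll check it after settling before pushing.

Run:
```python
from h import *
print(force(10),ctrl.observe()["wrist_torque"])
p=ctrl.observe()["tool_pos"]
for dz in(.006,.003,.001,-.001):
    ctrl.servo_line(np.r_[p[:2],.194+dz],v=.04);ctrl.sleep(.15);o=ctrl.observe();print(dz,force(6).round(2),o["wrist_torque"].round(2),o["clock"])
    if force(3)[2]>6: break
```

```text
[-0.83595319 -4.52697362  5.40535321] [-1.31563522  0.33931209  0.03770136]
0.006 [ 0.4  -0.26 -1.52] [ 0.03 -0.03  0.03] 32.9917
0.003 [ 0.34 -0.   -1.58] [-0.02 -0.    0.02] 33.5417
0.001 [ 0.08  0.   -1.67] [-0.03 -0.    0.01] 34.0917
-0.001 [-2.01  1.    5.5 ] [0.67 0.68 0.09] 34.6417
```

Run:
```python
from h import *
F0=np.array([.5235,-.3685,0]); Q=lambda d:F0-bx*(.110+d)+[0,0,.1937]
ctrl.servo_line(Q(.025),v=.03)
d=.025;log=[]
while d>-.025:
    f=-(force(5)@bx); F=ctrl.observe()["force"]; log.append((round(d,4),round(f,1),F.round(1).tolist()))
    if f>11.3 or ctrl.observe()["clock"]>52: break
    d-=.002 if f<2.5 else (.0007 if f<7 else .0004)
    ctrl.servo_line(Q(d),v=.02)
for l in log: print(*l)
ctrl.sleep(.3);o=ctrl.observe();print(force(5),o["wrist_torque"],o["tool_pos"],o["clock"])
```

```text
0.025 -0.2 [-1.0, 0.9, 3.8]
0.023 3.4 [0.4, 2.9, 5.6]
0.0223 3.8 [0.3, 4.1, 4.9]
0.0216 4.2 [0.3, 4.3, 5.4]
0.0209 4.3 [0.2, 5.5, 5.4]
0.0202 4.3 [-0.5, 3.7, 6.3]
0.0195 4.6 [0.9, 4.1, 5.1]
0.0188 4.3 [-0.0, 4.0, 5.3]
0.0181 4.4 [-0.0, 4.9, 5.2]
0.0174 4.1 [0.4, 4.2, 5.5]
0.0167 4.2 [0.4, 3.7, 4.8]
0.016 4.9 [0.9, 4.6, 5.3]
0.0153 6.4 [0.5, 6.9, 5.9]
0.0146 7.7 [0.8, 7.2, 6.3]
0.0142 8.8 [1.7, 8.7, 5.6]
0.0138 10.2 [-0.8, 9.8, 5.8]
0.0134 11.3 [1.8, 11.2, 6.4]
[ 0.44559431 11.18030118  6.33426957] [ 4.48875492 -0.32370897 -0.0502591 ] [ 0.53150262 -0.24340643  0.1936777 ] 40.7583
```

The force rise came 15 mm earlier than I estimated, and ~4 N of the push is drag from pressing down. I'll use the last picture on a combined wrist and scene view to check before pressing further.

Run:
```python
from h import *
w=ctrl.snapshot("wrist");s=ctrl.snapshot("scene");t=ctrl.snapshot("top")
a=cv2.resize(w["pixels"],(400,300),interpolation=cv2.INTER_AREA);a=np.vstack([a,cv2.resize(t["pixels"][180:315,265:445],(400,300),interpolation=cv2.INTER_CUBIC)])
b=cv2.resize(s["pixels"][190:350,235:342],(400,600),interpolation=cv2.INTER_CUBIC)
cv2.imwrite("pics/f9.png",np.hstack([a,b])[:,:,::-1])
K=np.array(w["K"]);Rm=R.from_rotvec(np.ravel(w["rvec"])).as_matrix();tt=np.ravel(w["tvec"])
def fz(px,z):
    d=np.array([(px[0]-K[0,2])/K[0,0],(px[1]-K[1,2])/K[1,1]]);r=np.hypot(*d)
    v=Rm.T@np.r_[np.sin(r)*d/r,np.cos(r)];c=-Rm.T@tt
    return c+v*(z-c[2])/v[2]
for n,z in(("chock",.018),("chock_grip",.032),("former",.063)):
    print(n,[(r["p"],fz(r["position"],z).round(4)) for r in ctrl.place_of(w,n)[:1]],[(r["p"],onz(s,r["position"],z).round(4)) for r in ctrl.place_of(s,n)[:1]])
print("fence",[onz(s,r["position"],.018) for r in ctrl.place_of(s,"fence")[:1]],ctrl.observe()["clock"])
```

```text
chock [] [(0.19, array([ 0.4198, -0.5517,  0.018 ]))]
chock_grip [(0.92, array([ 0.5315, -0.2401,  0.032 ]))] [(0.53, array([ 0.5404, -0.2278,  0.032 ]))]
former [] [(0.69, array([ 0.5261, -0.3711,  0.063 ]))]
fence [array([ 0.53967512, -0.43125656,  0.018     ])] 41.3417
```

View pics/f9.png

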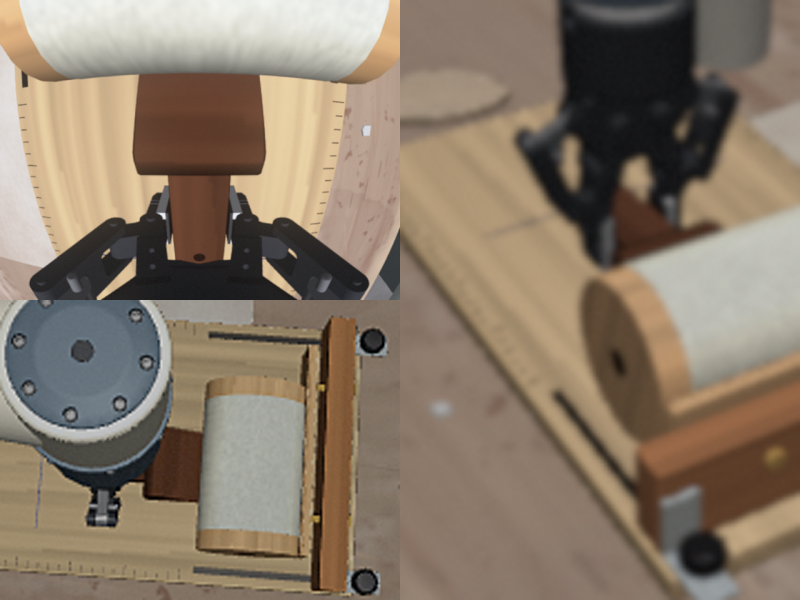

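The picture shows the chock centred under the former's middle, and the former still parallel to the cork. Contact this early, with the wrist moment pointing to the tail end, suggests the chock is gripped nose-up by a few degrees. I'll ease off, release it to lie flat, regrip a little higher and press again.

Run:
```python
from h import *
F0=np.array([.5235,-.3685,0]); Q=lambda d,z=.1955:F0-bx*(.110+d)+[0,0,z]
ctrl.servo_line(Q(.022,.1945),v=.04)
ctrl.let_go();ctrl.sleep(.2)
ctrl.servo_line(Q(.022),v=.05);ctrl.sleep(.1)
b=force(6);ctrl.grasp(60);ctrl.sleep(.1);f0=force(6)
print(b.round(2),f0.round(2),ctrl.observe()["finger_gap"],ctrl.observe()["clock"])
d=.022;log=[]
while d>-.012:
    F=force(4)-b;f=-(F@bx); log.append((round(d,4),round(f,1),F.round(1).tolist()))
    if f>11.6 or ctrl.observe()["clock"]>60: break
    d-=.002 if f<2.5 else (.0008 if f<7 else .0004)
    ctrl.servo_line(Q(d),v=.025)
for l in log: print(*l)
ctrl.sleep(.3);o=ctrl.observe();print(force(5),o["wrist_torque"],o["tool_pos"],o["clock"])
```

```text
[ 0.09 -0.16 -0.4 ] [-0.06  0.24  2.54] 0.03297042324949697 43.6417
0.022 1.3 [0.1, 1.3, 3.8]
0.02 3.8 [0.1, 3.8, 5.3]
0.0192 4.7 [0.3, 4.7, 6.1]
0.0184 4.2 [-0.1, 4.2, 5.6]
0.0176 4.1 [-0.2, 4.1, 5.5]
0.0168 4.3 [0.6, 4.2, 5.5]
0.016 4.3 [0.5, 4.3, 5.8]
0.0152 4.3 [0.0, 4.3, 5.4]
0.0144 4.2 [0.1, 4.2, 6.0]
0.0136 4.3 [0.1, 4.3, 6.0]
0.0128 4.6 [-0.2, 4.7, 6.3]
0.012 4.4 [-0.0, 4.4, 6.3]
0.0112 4.6 [0.3, 4.6, 6.3]
0.0104 4.9 [1.0, 4.8, 5.9]
0.0096 4.3 [0.7, 4.3, 5.7]
0.0088 5.0 [0.5, 5.0, 5.7]
0.008 3.8 [0.1, 3.8, 6.0]
0.0072 4.0 [-0.0, 4.0, 5.8]
0.0064 4.2 [0.4, 4.2, 6.2]
0.0056 4.7 [-0.1, 4.7, 6.0]
0.0048 4.0 [0.1, 4.0, 6.1]
0.004 4.7 [0.7, 4.6, 5.9]
0.0032 4.5 [-0.1, 4.5, 5.6]
0.0024 4.6 [0.3, 4.5, 5.7]
0.0016 4.5 [0.5, 4.5, 5.7]
0.0008 4.2 [0.3, 4.2, 6.0]
-0.0 5.3 [-0.2, 5.3, 6.6]
-0.0008 8.6 [-0.0, 8.6, 7.5]
-0.0012 9.9 [-0.2, 9.9, 7.6]
-0.0016 11.3 [0.3, 11.3, 8.8]
-0.002 13.0 [0.1, 13.0, 9.3]
[-0.38312051 13.00142186  8.55457906] [ 4.29506958  0.06572762 -0.08977962] [ 0.53038486 -0.2588514   0.19574758] 53.5083
```

Contact now comes at the expected place, with the chock flat. About 4 N is board drag, so I'll press slightly more, release, retract and check.

Run:
```python
from h import *
F0=np.array([.5235,-.3685,0]); Q=lambda d,z=.1955:F0-bx*(.110+d)+[0,0,z]
d=-.002
while -(force(4)@bx)<15 and d>-.004:
    d-=.0004;ctrl.servo_line(Q(d),v=.025)
ctrl.sleep(.3);print(d,force(5))
ctrl.let_go();ctrl.sleep(.2)
p=ctrl.observe()["tool_pos"]
ctrl.servo_line(p+[0,0,.09],v=.1)
w=ctrl.snapshot("wrist")
K=np.array(w["K"]);Rm=R.from_rotvec(np.ravel(w["rvec"])).as_matrix();tt=np.ravel(w["tvec"])
def fz(px,z):
    e=np.array([(px[0]-K[0,2])/K[0,0],(px[1]-K[1,2])/K[1,1]]);r=np.hypot(*e)
    v=Rm.T@np.r_[np.sin(r)*e/r,np.cos(r)];c=-Rm.T@tt
    return c+v*(z-c[2])/v[2]
print([(r["p"],fz(r["position"],.032).round(4)) for r in ctrl.place_of(w,"chock_grip")[:1]])
ctrl.servo_line(p+[-.12,.12,.16],v=.2)
s=ctrl.snapshot("top")
m=ctrl.masks_of(s,"former")[0];b=cv2.boxPoints(cv2.minAreaRect(max(cv2.findContours(m["mask"].astype(np.uint8),0,2)[0],key=cv2.contourArea)))
q=np.array([onz(s,x,.07)[:2] for x in b]);print(q.round(4).tolist(),q.mean(0))
for n,z in(("former",.063),("fence",.018),("chock_grip",.032)):
    print(n,[onz(s,r["position"],z).round(4) for r in ctrl.place_of(s,n)[:1]])
print(ctrl.observe()["clock"])
```

```text
-0.0028000000000000004 [ 0.13343339 15.78442295 10.03486736]
[(0.61, array([ 0.5296, -0.2619,  0.032 ]))]
[[0.4459, -0.3189], [0.6065, -0.3271], [0.6024, -0.4193], [0.4423, -0.4082]] [ 0.52427474 -0.36838223]
former [array([ 0.5157, -0.3658,  0.063 ])]
fence [array([ 0.5367, -0.4246,  0.018 ])]
chock_grip [array([ 0.5349, -0.2603,  0.032 ])]
57.9083
```

```bash
python3 -c "
from h import *
ctrl.hand_in();print(ctrl.observe()['clock'])"
```

```text
the job is handed in; nothing more can be done
the job is handed in; nothing more can be done
```

I rolled the former to the cork facing, wedged the chock in under its middle and handed the job in at about 58 s. No verdict was reported.

**Former:** My first push brought it up about 0.06 rad out of square, touching the cork only at its far end. I backed off, pushed at its near end and held about 6 N, and it then looked parallel to the cork.

**Chock:** My first grip appears to have held it a few degrees nose-up, so it met the former about 15 mm early. I released it, regripped it flat on the board, and it then made contact where expected. I pressed it in to 15.8 N on the tool. About 4 N of that was drag from the gripper pressing down, leaving roughly 11.5 N of wedging push.

**Last checks, after letting go:**
- **Former:** it lay within about 0.01 rad of square and had not moved back noticeably.
- **Chock:** the networks put its grip point within 2 mm of where I pressed it along the board, and its thin edge within a few mm of the former's middle.
- **Fence:** its position read the same as before to within about 2 mm. That is network accuracy, so it cannot confirm the 1.5 mm limit.

**Not confirmed:** I could not measure the contact forces left after release or view a final picture. The network's last reading of the former's origin was about 8 mm off the mask result; I trusted the mask.

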